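Change gear on the shear machine

ROBOT

A 6-joint arm with a two-finger parallel gripper is mounted at the origin on the work surface. World frame = base frame: x ahead of the robot, y to its left, z up, the work surface at z = 0. Lengths are in mm, angles in rad, forces in N, time in s.
With the tool pointing down it reaches from about 350 to 875 mm from the base axis. Payload 4.2 kg.
Tool frame: the origin (TCP) lies midway between the tips of the shut fingers; the grasp point (between the pads) lies 19 mm behind it; z points along the fingers, y is the line along which they close (so a half turn about z gives the same grasp; the last joint's range is limited). The gripper opens to 85 mm and grips with 20 to 120 N. Pads are 22 mm wide; open, the fingers measure 114 mm over their backs; the gripper's body (76 mm by 85 mm) begins 54 mm behind the grasp point. The pads swing forward as they close: fully open they stand 13 mm farther back than shut.
Start: joints at [1.475, 0.385, 0.008, 0, -1.194, -0.259], TCP at [217.094, 586.063, 231.312] pointing down, gripper open.
Joint ranges: [-3.14, 3.14], [-1.21, 2.06], [-1.07, 1.41], [-3.16, 2.05], [-2.99, -0.16], [-3.1, 3.1]. Speed limits (rad/s): [2.79, 2.79, 3.14, 3.14, 3.14, 3.14].

INTERFACE

Orientations are given as a unit quaternion [x, y, z, w].
In Python, from bench import arm gives the robot as it stands.
- The arm moves only by the tool send_rows, never from a script. Its argument "targets" is a list of rows, each an object of numbers: "gripper": the gripper command: -1 is fully open, 1 is shut, values between are in proportion; "x", "y", "z": the shift along the tool's x, y, z in cm; "ax", "ay", "az": the turn, a rotation vector about the tool's x, y, z in degrees. A call has 1 to 5 rows; each row shifts and turns the commanded pose from where the row before left it, along the tool's axes as they then stand; what a row does not reach is not made up. A row lasts 1/12 s, in which the tool goes at most 41.7 mm and 7.16 degrees, less where a joint would pass 70% of its speed; a pose out of reach is approached as far as the arm can. A call is refused whole if a number of a shift passes 4.17 or a number of a turn 7.16, either way. A call with a gripper value outside its range is refused whole. The fingers move at their own pace and stop on an object; the grip force is fixed at half the most. Time passes only in rows, so rows that do not move let the fingers close. It gives the time, the measured TCP pose, the force, the opening and the grip force at its end, in the units of the state.
- arm.read_state(): the state, without advancing time (a new reading comes with each control period).
- arm.get_image(name): name is "side" or "top"; returns (picture, depth): 480x640x3 uint8, red, green, blue; 480x640 float32, mm along the optical axis (not along the pixel's ray), 0 where there is no reading.
- arm.camera_model(name): a dict with "fx", "fy", "cx", "cy" (pixels), "cam_to_world" (4x4, takes a point from camera to world coordinates). Camera axes: x right, y down, z forward; pixel columns grow to the right and rows downward; lengths in mm; the calibration is good to about 2 mm. A picture is of the moment at which its call begins. camera_model takes no time and is no camera call.
- arm.job_done(): hands the job in; it is judged then, once.
Trained networks look in the newest picture that a camera, given by its name, has taken for a name from the list of things; names that differ only in an ending like _2 or _b are one class to them, and where a whole thing is asked for, a point or a joint stands for the part that bears it (a point fixed in the world has none). Each returns a list of dicts, best first, with "score" (0 to 1); they miss things now and then, are a little off and sometimes report something else, mostly with a low value. They report only what shows in the picture. A call takes as long as a camera call.
- arm.boxes_of(camera, thing): "rect" ([left, top, width, height] in pixels, round what is visible of it).
The state is a dict: "clock": time; "joints": joint angles; "joint_vel": joint speeds; "joint_efforts": joint torques, N m; "position": TCP position; "ee_rot": TCP orientation; "contact_force": force on the tool from outside, world axes, zero at the start; "wrist_torque": the same for the moment, N m; "gripper_width": finger opening in mm; "grasp_force": force on a finger pad.
Only numpy, scipy, OpenCV 4.12 (cv2) and the standard library are available. Lean on these libraries where they do the work, as an engineer would, in place of code of your own. Each camera call takes 0.05 s, during which the arm holds its last target. There are 200 camera calls.

TASK

The drive of the direct shear machine stands idle with its gear lever left somewhere in the left-hand lane of the H-shaped gate. Change gear: with the fingers, push the lever to neutral, across to the right-hand lane (the side of the shear-box carriage) and fully home into the far slot, the one towards the motor, and leave it there. Only push the lever, gently, never pinch it, and leave the things lying about where they are.

Things in the scene. Friction and masses are not known exactly. Their poses are not given: they have to be found in the camera images.
- machine: direct shear machine, 240 x 730 mm, fixed. Origin on the bench straight under the gate's centre; x away from the operator to the motor, y left, z up: near/far are -x/+x, left/right are +y/-y. Around the origin a grey gear case 220 x 180 mm, top at 133 mm, with a gate turret 106 x 96 mm carrying the steel gate plate 100 x 90 mm, top at 153 mm
- gate_center (a point): centre of the gate plate's top, 153 mm above the bench: middle of the H. Two lanes 14 mm wide run along the machine's x at y = +14.2 mm (left) and -14.2 mm (right), with ends 23 mm from the middle; the neutral lane, 16 mm wide, joins them at x = 0. The tongues between the lanes have round ends, which guide the lever into neutral
- slot_far_right (a point): the named slot: point on the gate plate's top where the lever's rod stands when fully home in it, 18 mm far and 14.2 mm right of the gate's centre
- grip (a point): point on the axis of the lever's round black grip, 160 mm from the pivot along the lever (pivot 62 mm above the bench under the gate's centre: 222 mm high if upright). Grip 29 mm in diameter, from 27 mm above to 38 mm below this point, its lowest 28 mm tapering to 18 mm; under it the bare steel rod, 10 mm in diameter, through the gate
- gear_select (a joint): sideways angle of the lever (rad): positive leans left (machine's +y). 0.137 to 0.183 is the left lane, -0.183 to -0.137 the right lane; the grip point moves about 26 mm to either side. About 3 N at the grip moves it; it stays where it is left, no spring
- gear_shift (a joint): fore-and-aft angle of the lever (rad): positive leans far (machine's +x). 0 is neutral, +0.20 fully home in a far slot, -0.20 in a near slot (end stops); the grip point moves about 32 mm either way. Crosses sideways only in neutral: within 0.03 freely, and up to about 0.05 off the round tongues guide it in. About 4 N at the grip moves it; it stays where left, no spring or click
- motor (a point): top of the terminal box (60 x 55 mm) on the motor, behind the gear case: 155 mm along x from the machine's origin, 161 mm above the bench, the highest point there
- yoke (a point): top of the loading yoke over the shear-box carriage, right of the gear case: 288 mm along -y from the machine's origin, 223 mm above the bench (230 x 32 mm crossbar along x), the highest part of the machine
- tin: aluminium moisture tin, 45 mm in diameter, 34 mm high, standing on the near left corner of the gear case's cover; origin under its centre. A bystander
- spanner: steel spanner, 180 mm long, lying on the bench along the left side of the machine; origin under its middle. A bystander
- cutter: steel sample cutter ring, 72 mm outer diameter, 30 mm high, on the bench to the left of the machine; origin under its centre. A bystander
- wash_bottle: white plastic bottle, 62 mm in diameter, 160 mm high, standing on the bench to the left of the machine; origin under its centre. A bystander

How it is judged:
By the outcome, as a careful person would: the job done as asked, in the order asked, and still so for the second after the job is handed in, with the robot touching nothing.
It also fails if it takes over 58 s, if anything falls off the work surface, if the arm or the gripper's body presses on something with over 40 N, if the wrist force passes 120 N, or if a joint passes its speed limit or range.

## Working session

There is one attempt and no reset: what is moved stays moved. The work goes in short steps, Python scripts to look and compute and a tool call to move; the robot and the scene stay as the last step left them, time stands still between calls to the robot, and variables do not carry over. Pictures are saved under pics/ and viewed, at most 10 in all, crops included, and the job is handed in when it is done.

Besides the shell and the picture viewer there is one more tool, called as name(argument=value, ...) on one line, values as JSON. send_rows: Moves the arm, as the interface text tells. Its arguments: {"type":"object","properties":{"targets":{"type":"array"}},"required":["targets"]}

```bash
mkdir -p pics; cat > h.py <<'E'
from bench import arm
import numpy as np, cv2
def look(c,fn=None):
    p,d=arm.get_image(c)
    if fn: cv2.imwrite('pics/'+fn,p[:,:,::-1])
    return p,d
def w(c,u,v,z):
    m=arm.camera_model(c);T=np.array(m["cam_to_world"])
    return (T@np.array([(u-m["cx"])/m["fx"]*z,(v-m["cy"])/m["fy"]*z,z,1]))[:3]
E
python3 - <<'E'
from h import *
s=arm.read_state();print(s)
for c in("side","top"):
    p,d=look(c,c+'1.png'); print(c,np.array(arm.camera_model(c)["cam_to_world"]).round(2).tolist(),arm.camera_model(c)["fx"])
    for t in("machine","grip","gear_shift","motor","yoke","tin","wash_bottle","gate_center"):
        try:
            for b in arm.boxes_of(c,t)[:1]:
                l,tp,ww,hh=b["rect"];u,v=l+ww/2,tp+hh/2;z=d[int(v),int(u)]
                print(t,round(b["score"],2),np.round(b["rect"]),w(c,u,v,z).round(0))
        except Exception as e: print(t,e)
E
```

```text
{'clock': 0.0, 'joints': array([ 1.47460655e+00,  3.85531050e-01,  6.62242305e-03, -5.11306182e-04,
       -1.19399043e+00, -2.58614059e-01]), 'joint_vel': array([ 0.00091327, -0.00017277, -0.00091086,  0.00037524,  0.00014195,
        0.0005231 ]), 'joint_efforts': array([ 4.43130580e-05, -3.92288911e+01,  1.88402528e+01,  4.18625280e+00,
       -4.61273070e-03,  5.26501989e-07]), 'position': array([216.89646741, 585.53208226, 230.23381928]), 'ee_rot': array([ 9.84288285e-01, -1.76565598e-01, -1.51545791e-04,  1.06717478e-03]), 'contact_force': array([0.63288746, 0.04512553, 0.25444719]), 'wrist_torque': array([ 0.01049895, -0.00345923, -0.01559067]), 'grasp_force': 0.0, 'gripper_width': 85.7308467692056}
side [[-0.97, -0.13, 0.2, 416.13], [-0.24, 0.59, -0.77, 772.91], [-0.02, -0.8, -0.6, 713.95], [0.0, 0.0, 0.0, 1.0]] 501.5657012754429
machine 0.57 [218. 116. 259. 226.] [567.  -5. 149.]
grip 0.79 [324. 196.  15.  42.] [587.  48. 209.]
motor 0.64 [220. 112. 254. 227.] [569. -13. 151.]
yoke 0.92 [219. 113. 260. 227.] [566. -11. 151.]
tin 0.7 [325. 196.  16.  42.] [583.  51. 213.]
wash_bottle 0.83 [220. 281.  41.  86.] [700. 233. 101.]
gate_center 0.68 [221. 113. 256. 229.] [564. -10. 150.]
top [[0.01, -0.99, 0.14, 448.83], [-1.0, -0.02, -0.01, 79.16], [0.01, -0.14, -0.99, 1328.51], [0.0, 0.0, 0.0, 1.0]] 615.989031210043
machine 0.65 [297. 136. 341. 268.] [ 570. -212.   56.]
grip 0.53 [342. 242.  20.  18.] [582.  36. 247.]
gear_shift 0.7 [344. 245.  16.  16.] [578.  37. 249.]
motor 0.86 [294. 136. 345. 269.] [ 568. -209.   60.]
yoke 0.56 [297. 133. 342. 270.] [ 574. -213.   57.]
tin 0.8 [316. 288.  25.  25.] [498.  76. 168.]
wash_bottle 0.56 [250. 178.  33.  38.] [703. 202. 126.]
gate_center 0.84 [297. 135. 338. 265.] [ 569. -195.  123.]
```

View pics/top1.png

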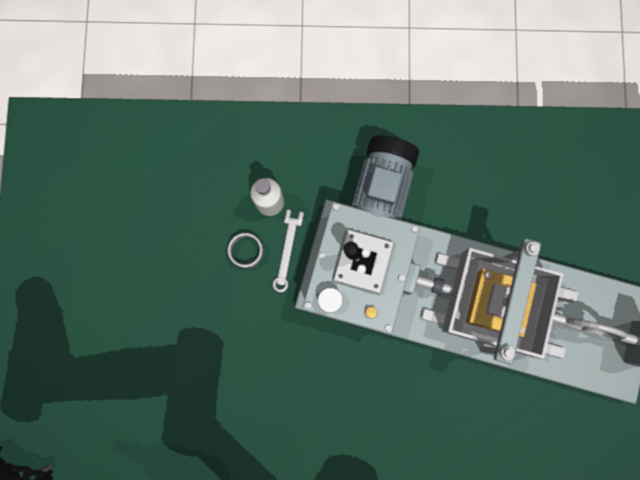

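View pics/side1.png

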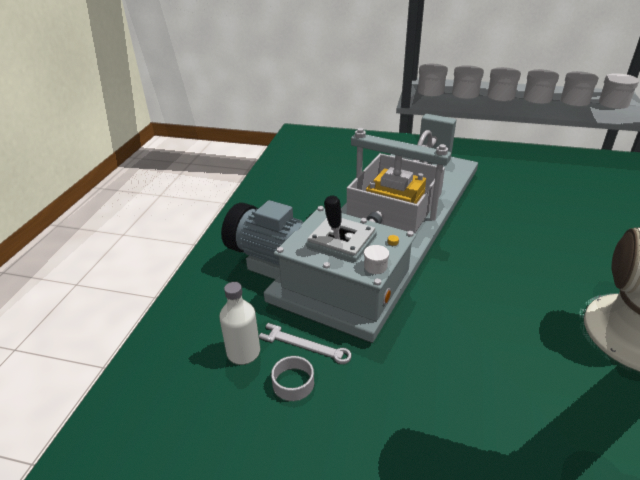

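The top picture shows the gate plate centred near (364,260), with the grip at about (351,250) leaning left. The tin is at (330,299), the motor lies up and to the right, and the yoke is at (520,300). Next I'll measure the gate frame and the lever.

```bash
cat >> h.py <<'E'
def cloud(c,d,r):
    u0,v0,u1,v1=r
    m=arm.camera_model(c);T=np.array(m["cam_to_world"])
    v,u=np.mgrid[v0:v1,u0:u1];z=d[v0:v1,u0:u1]
    P=np.stack([(u-m["cx"])/m["fx"]*z,(v-m["cy"])/m["fy"]*z,z,1+0*z],-1)@T.T
    return P[...,:3]
E
python3 - <<'E'
from h import *
p,d=look("top")
P=cloud("top",d,(325,220,405,300)); z=P[...,2]
print(np.percentile(z,[5,25,50,75,95]))
g=p[220:300,325:405].astype(int).min(-1)
for c,roi in(("top",(325,220,405,300)),("side",(300,190,385,265))):
    if c=="side": p,d=look(c)
    u0,v0,u1,v1=roi;P=cloud(c,d,roi);z=P[...,2];g=p[v0:v1,u0:u1].astype(int).min(-1)
    m=((z>146)&(z<160)&(g>175)).astype(np.uint8)
    n,l,st,ce=cv2.connectedComponentsWithStats(m);k=1+np.argmax(st[1:,4])
    Q=P[l==k];r=cv2.minAreaRect(Q[:,:2].astype(np.float32));print(c,"plate",r,Q[:,2].mean())
    gm=(z>168);G=P[gm];print("grip pts",len(G),G.mean(0).round(1),G.max(0).round(1))
    for a in range(170,270,10):
        s=G[(G[:,2]>=a)&(G[:,2]<a+10)]
        if len(s):print(a,len(s),s.mean(0).round(1),s.min(0).round(1),s.max(0).round(1))
    crop=p[v0:v1,u0:u1,::-1];cv2.imwrite(f'pics/crop_{c}.png',cv2.resize(crop,None,fx=6,fy=6,interpolation=cv2.INTER_CUBIC)) 
a=cv2.imread('pics/crop_top.png');b=cv2.imread('pics/crop_side.png')
h=max(len(a),len(b));o=np.zeros((h,a.shape[1]+b.shape[1],3),np.uint8);o[:len(a),:a.shape[1]]=a;o[:len(b),a.shape[1]:]=b
cv2.imwrite('pics/both.png',cv2.resize(o,None,fx=.8,fy=.8))
E
```

```text
[129.78151737 132.80886515 136.29044901 152.48817057 168.93304683]
top plate ((574.9982299804688, 9.142807006835938), (90.7417221069336, 101.63723754882812), 74.98823547363281) 153.08159816256332
grip pts 343 [558.8  46.3 322. ] [ 599.1   82.6 1328.5]
170 17 [508.7  68.3 170.9] [500.3  54.2 170. ] [518.9  82.6 173.6]
190 3 [574.   28.5 195.7] [571.4  20.7 192.7] [578.8  33.3 197.9]
200 7 [574.1  27.9 205.7] [571.8  21.2 200.6] [579.6  39.4 209.2]
210 13 [574.4  30.1 216.1] [571.   21.5 212. ] [581.9  41.6 219.9]
220 20 [577.1  29.6 224.7] [570.2  21.9 220.2] [589.   45.6 228.8]
230 36 [582.1  39.3 236.6] [572.5  24.4 230.3] [599.1  51.5 240. ]
240 172 [586.   38.2 244.5] [573.5  24.8 240. ] [598.9  51.5 249.9]
250 2 [584.1  35.  251.2] [581.4  32.4 250.8] [586.7  37.6 251.6]
side plate ((561.1276245117188, 14.93698501586914), (91.1090087890625, 70.91268920898438), 74.95809936523438) 151.76764061292542
grip pts 500 [577.7  69.9 235.4] [600.5 772.9 714. ]
170 21 [581.6  36.2 175.9] [575.3  32.6 170.2] [590.1  39.2 179.5]
180 29 [582.6  39.3 184.4] [573.9  31.3 180. ] [593.2  43.6 189.3]
190 49 [581.5  42.9 194.9] [572.5  33.2 190.2] [594.1  48.9 199.9]
200 56 [582.9  45.1 205.1] [571.4  32.6 200.1] [597.3  49.5 209.9]
210 66 [583.7  47.4 215.1] [571.7  37.4 210.1] [599.6  52.  219.9]
220 68 [582.7  48.  225. ] [572.   35.4 220.2] [598.5  54.9 229.4]
230 87 [584.7  49.2 235.4] [573.   35.7 230. ] [600.5  54.4 240. ]
240 100 [586.8  42.4 243.3] [575.8  28.6 240. ] [598.6  53.2 246.3]
```

View pics/both.png

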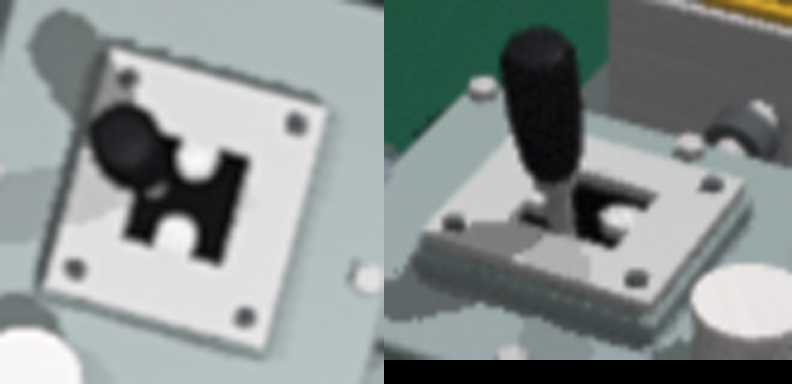

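The crops show the rod in the left lane, close to the cross lane, with the grip leaning left. I'll fit the lever's two angles to the point clouds.

```bash
cat >> h.py <<'E'
from scipy.optimize import least_squares
C=np.array([575.0,9.1]); yaw=np.radians(-15)
ex=np.array([np.cos(yaw),np.sin(yaw)]);ey=np.array([-ex[1],ex[0]])
def mach(P): return np.stack([(P[:,:2]-C)@ex,(P[:,:2]-C)@ey,P[:,2]],-1)
def fit(c,d,p,box):
    P=cloud(c,d,box).reshape(-1,3);g=p[box[1]:box[3],box[0]:box[2]].reshape(-1,3).max(-1)
    M=mach(P);k=(M[:,2]>172)&(M[:,2]<256)&(np.hypot(M[:,0],M[:,1])<70)&(g<75);M=M[k]
    s=np.array([0,12.,38,65,150,185]) 
    def f(a):
        ax=np.array([np.tan(a[1]),np.tan(a[0]),1]);ax/=np.linalg.norm(ax)
        V=M-np.array([0,0,62]);t=V@ax;r=np.linalg.norm(V-t[:,None]*ax,axis=1)
        R=np.interp(t,[122,150],[9,14.5]); 
        return np.where(t<183,r-R,np.clip(np.maximum(r-14.5,0)+np.abs(t-187),None,9))
    q=least_squares(f,[0,0],loss='soft_l1',f_scale=1.5)
    return q.x,len(M),np.sqrt(np.mean(q.fun**2))
def where():
    for c,b in(("top",(325,220,405,300)),("side",(295,180,385,265))):
        p,d=look(c);x,n,e=fit(c,d,p,b);print(c,"select %.3f shift %.3f"%tuple(x),n,round(e,2))
E
python3 -c "
from h import *
where();s=arm.read_state();print(mach(s['position'][None]))"
```

```text
top select 0.181 shift 0.024 225 2.1
side select 0.185 shift 0.025 445 1.64
[[-495.04594836  464.66145191  231.31181434]]
```

send_rows(targets=[{"gripper":1,"az":-5.3,"z":-2},{"gripper":1},{"gripper":1},{"gripper":1}])

```text
$.targets[0]: bad value
```

send_rows(targets=[{"gripper":1.0,"x":0.0,"y":0.0,"z":-2.0,"ax":0.0,"ay":0.0,"az":-5.3},{"gripper":1.0,"x":2.35,"y":1.5,"z":0.0,"ax":0.0,"ay":0.0,"az":0.0},{"gripper":1.0,"x":2.35,"y":1.5,"z":0.0,"ax":0.0,"ay":0.0,"az":0.0},{"gripper":1.0,"x":2.35,"y":1.5,"z":0.0,"ax":0.0,"ay":0.0,"az":0.0},{"gripper":1.0,"x":2.35,"y":1.5,"z":0.0,"ax":0.0,"ay":0.0,"az":0.0}])

```text
clock: 1.52
position: [292.8, 502.9, 251.4]
ee_rot: [0.991, -0.13, 0.0, -0.0]
contact_force: [-0.3, -0.5, -0.5]
gripper_width: 25.6
grasp_force: 0.0
```

send_rows(targets=[{"gripper":1.0,"x":2.9,"y":1.9,"z":0.0,"ax":0.0,"ay":0.0,"az":0.0},{"gripper":1.0,"x":2.9,"y":1.9,"z":0.0,"ax":0.0,"ay":0.0,"az":0.0},{"gripper":1.0,"x":2.9,"y":1.9,"z":0.0,"ax":0.0,"ay":0.0,"az":0.0},{"gripper":1.0,"x":2.9,"y":1.9,"z":0.0,"ax":0.0,"ay":0.0,"az":0.0},{"gripper":1.0,"x":2.9,"y":1.9,"z":0.0,"ax":0.0,"ay":0.0,"az":0.0}])

```text
clock: 1.93
position: [408.6, 373.0, 251.6]
ee_rot: [0.991, -0.131, 0.0, -0.0]
contact_force: [0.3, 0.2, 0.2]
gripper_width: 0.2
grasp_force: 0.0
```

send_rows(targets=[{"gripper":1.0,"x":2.9,"y":1.9,"z":0.0,"ax":0.0,"ay":0.0,"az":0.0},{"gripper":1.0,"x":2.9,"y":1.9,"z":0.0,"ax":0.0,"ay":0.0,"az":0.0},{"gripper":1.0,"x":2.9,"y":1.9,"z":0.0,"ax":0.0,"ay":0.0,"az":0.0},{"gripper":1.0,"x":2.9,"y":1.9,"z":0.0,"ax":0.0,"ay":0.0,"az":0.0},{"gripper":1.0,"x":2.9,"y":1.9,"z":0.0,"ax":0.0,"ay":0.0,"az":0.0}])

```text
clock: 2.35
position: [524.1, 243.6, 251.6]
ee_rot: [0.991, -0.131, 0.0, -0.0]
contact_force: [0.5, 0.5, 0.3]
gripper_width: -0.2
grasp_force: 0.0
```

send_rows(targets=[{"gripper":1.0,"x":2.9,"y":1.9,"z":0.0,"ax":0.0,"ay":0.0,"az":0.0},{"gripper":1.0,"x":2.9,"y":1.9,"z":0.0,"ax":0.0,"ay":0.0,"az":0.0},{"gripper":1.0,"x":2.9,"y":1.0,"z":0.0,"ax":0.0,"ay":0.0,"az":0.0},{"gripper":1.0,"x":2.9,"y":1.0,"z":0.0,"ax":0.0,"ay":0.0,"az":0.0},{"gripper":1.0,"x":0.0,"y":0.0,"z":0.0,"ax":0.0,"ay":0.0,"az":0.0}])

```text
clock: 2.77
position: [623.4, 155.8, 250.3]
ee_rot: [0.991, -0.133, 0.0, 0.001]
contact_force: [0.0, 0.4, 0.1]
gripper_width: 0.2
grasp_force: 0.0
```

```bash
python3 -c "
from h import *
s=arm.read_state();print(s['clock'],mach(s['position'][None]),s['contact_force'])"
```

```text
2.7667 [[  8.80299634 154.22627463 250.29273469]] [0.04314184 0.38670053 0.14262609]
```

send_rows(targets=[{"gripper":1.0,"x":2.8,"y":1.3,"z":0.0,"ax":0.0,"ay":0.0,"az":0.0},{"gripper":1.0,"x":2.8,"y":1.4,"z":0.0,"ax":0.0,"ay":0.0,"az":0.0},{"gripper":1.0,"x":0.0,"y":2.5,"z":0.0,"ax":0.0,"ay":0.0,"az":0.0},{"gripper":1.0,"x":0.0,"y":2.5,"z":0.0,"ax":0.0,"ay":0.0,"az":0.0},{"gripper":1.0,"x":0.0,"y":2.5,"z":0.0,"ax":0.0,"ay":0.0,"az":0.0}])

```text
clock: 3.18
position: [647.5, 45.2, 250.5]
ee_rot: [0.991, -0.131, -0.001, 0.0]
contact_force: [0.9, -0.4, -0.8]
gripper_width: 0.4
grasp_force: 0.0
```

send_rows(targets=[{"gripper":1.0,"x":0.0,"y":2.5,"z":0.0,"ax":0.0,"ay":0.0,"az":0.0},{"gripper":1.0,"x":0.0,"y":0.0,"z":1.7,"ax":0.0,"ay":0.0,"az":0.0},{"gripper":1.0,"x":0.0,"y":0.0,"z":1.8,"ax":0.0,"ay":0.0,"az":0.0},{"gripper":1.0,"x":0.0,"y":0.0,"z":0.0,"ax":0.0,"ay":0.0,"az":0.0}])

```text
clock: 3.52
position: [638.7, 21.5, 212.6]
ee_rot: [0.991, -0.131, -0.004, 0.001]
contact_force: [0.2, 0.9, -1.9]
gripper_width: 0.6
grasp_force: 0.0
```

```bash
python3 -c "
from h import *
s=arm.read_state();print(s['clock'],mach(s['position'][None]),s['contact_force'])
look('side','s2.png')"
```

```text
3.5167 [[ 58.37385617  28.44107179 212.60787624]] [ 0.22081691  0.9375997  -1.87871157]
```

View pics/s2.png

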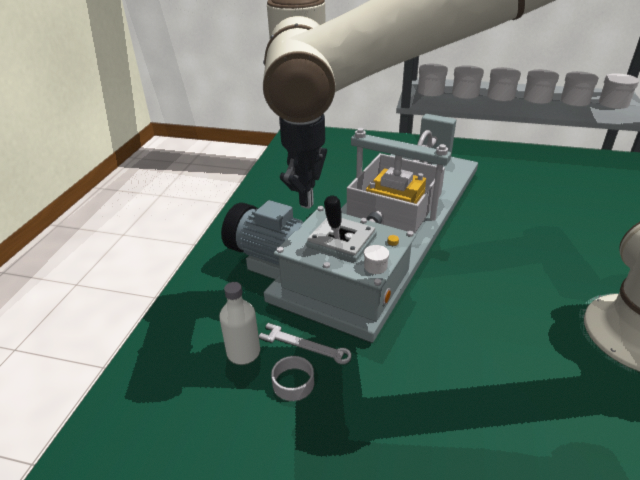

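The side picture shows the shut fingertips at (308,200), just beyond the grip at (333,212) and clear of it. I'll nudge the lever toward neutral from the far side.

send_rows(targets=[{"gripper":1.0,"x":-1.0,"y":0.0,"z":0.0,"ax":0.0,"ay":0.0,"az":0.0},{"gripper":1.0,"x":-1.0,"y":0.0,"z":0.0,"ax":0.0,"ay":0.0,"az":0.0},{"gripper":1.0,"x":-0.2,"y":0.0,"z":0.0,"ax":0.0,"ay":0.0,"az":0.0},{"gripper":1.0,"x":0.0,"y":0.0,"z":0.0,"ax":0.0,"ay":0.0,"az":0.0},{"gripper":1.0,"x":0.0,"y":0.0,"z":0.0,"ax":0.0,"ay":0.0,"az":0.0}])

```text
clock: 3.98
position: [620.7, 27.9, 217.3]
ee_rot: [0.991, -0.13, 0.001, -0.0]
contact_force: [-0.1, -0.5, 0.8]
gripper_width: -0.0
grasp_force: 0.0
```

```bash
cat > st.py <<'E'
from h import *
s=arm.read_state();f=s['contact_force'];print(s['clock'],mach(s['position'][None]).round(1),'F mach',(f[:2]@ex).round(1),(f[:2]@ey).round(1),f[2].round(1))
E
python3 st.py
```

```text
3.9833 [[ 39.3  30.  217.3]] F mach -0.0 -0.5 0.8
```

send_rows(targets=[{"gripper":1.0,"x":-0.6,"y":0.2,"z":0.0,"ax":0.0,"ay":0.0,"az":0.0},{"gripper":1.0,"x":-0.2,"y":0.0,"z":0.0,"ax":0.0,"ay":0.0,"az":0.0},{"gripper":1.0,"x":-0.2,"y":0.0,"z":0.0,"ax":0.0,"ay":0.0,"az":0.0},{"gripper":1.0,"x":-0.2,"y":0.0,"z":0.0,"ax":0.0,"ay":0.0,"az":0.0},{"gripper":1.0,"x":-0.1,"y":0.0,"z":0.0,"ax":0.0,"ay":0.0,"az":0.0}])

```text
clock: 4.4
position: [607.7, 28.7, 216.7]
ee_rot: [0.991, -0.131, 0.001, 0.0]
contact_force: [3.2, -1.8, -0.2]
gripper_width: 0.4
grasp_force: 1.8
```

```bash
python3 st.py; python3 -c "
from h import *
where()"
```

```text
4.4 [[ 26.5  27.4 216.7]] F mach 3.6 -0.9 -0.2
top select 0.177 shift 0.025 142 1.82
side select 0.191 shift 0.031 586 4.08
```

send_rows(targets=[{"gripper":1.0,"x":1.5,"y":0.0,"z":0.0,"ax":0.0,"ay":0.0,"az":0.0},{"gripper":1.0,"x":1.5,"y":0.0,"z":0.0,"ax":0.0,"ay":0.0,"az":0.0},{"gripper":1.0,"x":0.0,"y":-3.0,"z":0.0,"ax":0.0,"ay":0.0,"az":0.0},{"gripper":1.0,"x":0.0,"y":-3.0,"z":0.0,"ax":0.0,"ay":0.0,"az":0.0},{"gripper":1.0,"x":0.0,"y":-2.0,"z":0.0,"ax":0.0,"ay":0.0,"az":0.0}])

```text
clock: 4.92
position: [656.7, 100.0, 215.7]
ee_rot: [0.991, -0.131, -0.001, -0.0]
contact_force: [-0.2, -0.1, 0.4]
gripper_width: -0.2
grasp_force: 0.0
```

send_rows(targets=[{"gripper":1.0,"x":-2.0,"y":0.0,"z":0.0,"ax":0.0,"ay":0.0,"az":0.0},{"gripper":1.0,"x":-2.0,"y":0.0,"z":0.0,"ax":0.0,"ay":0.0,"az":0.0},{"gripper":1.0,"x":-1.5,"y":0.0,"z":0.0,"ax":0.0,"ay":0.0,"az":0.0},{"gripper":1.0,"x":0.0,"y":0.0,"z":0.0,"ax":0.0,"ay":0.0,"az":0.0},{"gripper":1.0,"x":0.0,"y":0.0,"z":0.0,"ax":0.0,"ay":0.0,"az":0.0}])

```text
clock: 5.33
position: [603.0, 113.0, 216.6]
ee_rot: [0.991, -0.13, -0.0, -0.0]
contact_force: [-0.1, -0.1, 0.6]
gripper_width: -0.1
grasp_force: 0.0
```

```bash
python3 st.py; python3 -c "
from h import *
where()
a,_=look('top');b,_=look('side')
a=cv2.resize(a[190:310,310:430],(400,400));b=cv2.resize(b[150:270,280:400],(400,400))
cv2.imwrite('pics/b2.png',np.hstack([a,b])[:,:,::-1])"
```

```text
5.3333 [[1.000e-01 1.076e+02 2.166e+02]] F mach -0.1 -0.1 0.6
top select 0.183 shift 0.016 233 1.83
side select 0.185 shift 0.022 412 1.63
```

View pics/b2.png

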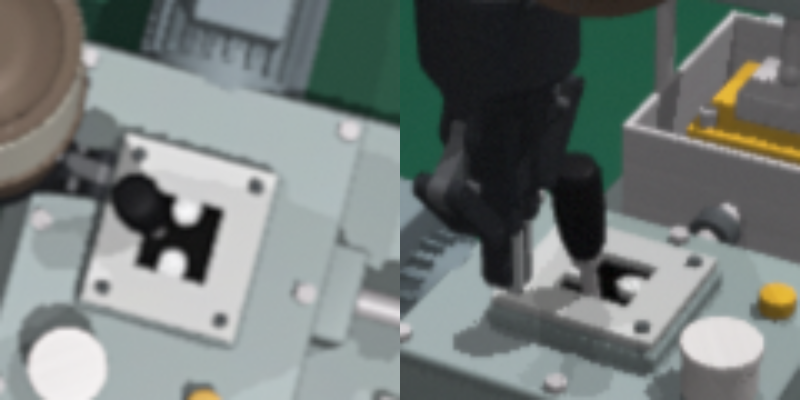

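The lever is in or near neutral, with the rod beside the cross lane and the fingers to its left. Now I'll push it across to the right.

send_rows(targets=[{"gripper":1.0,"x":0.2,"y":1.5,"z":0.0,"ax":0.0,"ay":0.0,"az":0.0},{"gripper":1.0,"x":0.0,"y":1.5,"z":0.0,"ax":0.0,"ay":0.0,"az":0.0},{"gripper":1.0,"x":0.0,"y":1.0,"z":0.0,"ax":0.0,"ay":0.0,"az":0.0},{"gripper":1.0,"x":0.0,"y":0.6,"z":0.0,"ax":0.0,"ay":0.0,"az":0.0},{"gripper":1.0,"x":0.0,"y":0.4,"z":0.0,"ax":0.0,"ay":0.0,"az":0.0}])

```text
clock: 5.95
position: [592.8, 63.1, 216.7]
ee_rot: [0.991, -0.132, 0.001, -0.001]
contact_force: [1.3, 4.1, 2.1]
gripper_width: -0.2
grasp_force: 1.9
```

```bash
python3 st.py
```

```text
5.95 [[  3.2  56.8 216.7]] F mach 0.2 4.3 2.1
```

send_rows(targets=[{"gripper":1.0,"x":0.0,"y":0.4,"z":0.0,"ax":0.0,"ay":0.0,"az":0.0},{"gripper":1.0,"x":0.0,"y":0.4,"z":0.0,"ax":0.0,"ay":0.0,"az":0.0},{"gripper":1.0,"x":0.0,"y":0.4,"z":0.0,"ax":0.0,"ay":0.0,"az":0.0}])

```text
clock: 6.2
position: [590.3, 52.8, 217.4]
ee_rot: [0.991, -0.13, 0.001, -0.001]
contact_force: [1.1, 4.1, 4.1]
gripper_width: -0.0
grasp_force: 2.1
```

```bash
python3 st.py
```

```text
6.2 [[  3.5  46.2 217.4]] F mach 0.1 4.2 4.1
```

send_rows(targets=[{"gripper":1.0,"x":0.0,"y":0.4,"z":0.0,"ax":0.0,"ay":0.0,"az":0.0},{"gripper":1.0,"x":0.0,"y":0.4,"z":0.0,"ax":0.0,"ay":0.0,"az":0.0},{"gripper":1.0,"x":0.0,"y":0.4,"z":0.0,"ax":0.0,"ay":0.0,"az":0.0},{"gripper":1.0,"x":0.0,"y":0.4,"z":0.0,"ax":0.0,"ay":0.0,"az":0.0}])

```text
clock: 6.53
position: [585.3, 36.5, 216.4]
ee_rot: [0.991, -0.131, 0.0, -0.0]
contact_force: [1.2, 4.0, 3.2]
gripper_width: -0.1
grasp_force: 1.9
```

send_rows(targets=[{"gripper":1.0,"x":0.0,"y":0.4,"z":0.0,"ax":0.0,"ay":0.0,"az":0.0},{"gripper":1.0,"x":0.0,"y":0.4,"z":0.0,"ax":0.0,"ay":0.0,"az":0.0},{"gripper":1.0,"x":0.0,"y":0.4,"z":0.0,"ax":0.0,"ay":0.0,"az":0.0}])

```text
clock: 6.78
position: [582.1, 24.8, 216.3]
ee_rot: [0.991, -0.131, 0.0, 0.0]
contact_force: [2.1, 3.2, 3.8]
gripper_width: -0.2
grasp_force: 1.9
```

```bash
python3 st.py; python3 -c "
from h import *
where()"
```

```text
6.7833 [[  2.8  17.  216.3]] F mach 1.2 3.6 3.8
top select -0.041 shift 0.011 8 1.11
side select 0.081 shift -0.011 407 5.6
```

send_rows(targets=[{"gripper":1.0,"x":0.0,"y":0.3,"z":0.0,"ax":0.0,"ay":0.0,"az":0.0},{"gripper":1.0,"x":0.0,"y":0.3,"z":0.0,"ax":0.0,"ay":0.0,"az":0.0},{"gripper":1.0,"x":0.0,"y":0.3,"z":0.0,"ax":0.0,"ay":0.0,"az":0.0}])

```text
clock: 7.13
position: [579.6, 16.4, 216.0]
ee_rot: [0.991, -0.131, -0.0, -0.0]
contact_force: [1.5, 3.3, 1.9]
gripper_width: -0.3
grasp_force: 1.7
```

send_rows(targets=[{"gripper":1.0,"x":0.0,"y":0.2,"z":0.0,"ax":0.0,"ay":0.0,"az":0.0},{"gripper":1.0,"x":0.0,"y":0.2,"z":0.0,"ax":0.0,"ay":0.0,"az":0.0}])

```text
clock: 7.3
position: [578.4, 12.4, 215.9]
ee_rot: [0.991, -0.131, -0.0, 0.0]
contact_force: [1.6, 3.5, 0.2]
gripper_width: -0.2
grasp_force: 1.6
```

```bash
python3 st.py
```

```text
7.3 [[  2.5   4.1 215.9]] F mach 0.7 3.8 0.2
```

send_rows(targets=[{"gripper":1.0,"x":0.0,"y":0.15,"z":0.0,"ax":0.0,"ay":0.0,"az":0.0},{"gripper":1.0,"x":0.0,"y":0.15,"z":0.0,"ax":0.0,"ay":0.0,"az":0.0}])

```text
clock: 7.47
position: [577.6, 9.6, 215.8]
ee_rot: [0.991, -0.131, -0.001, 0.0]
contact_force: [1.0, 3.2, -0.4]
gripper_width: -0.1
grasp_force: 1.5
```

send_rows(targets=[{"gripper":1.0,"x":0.0,"y":0.1,"z":0.0,"ax":0.0,"ay":0.0,"az":0.0},{"gripper":1.0,"x":0.0,"y":0.0,"z":0.0,"ax":0.0,"ay":0.0,"az":0.0}])

```text
clock: 7.63
position: [577.3, 8.5, 215.8]
ee_rot: [0.991, -0.131, -0.001, 0.0]
contact_force: [1.0, 1.9, -0.7]
gripper_width: -0.0
grasp_force: 1.0
```

```bash
python3 st.py; python3 -c "
from h import *
b,_=look('side');b=cv2.resize(b[150:270,280:400],(480,480))
cv2.imwrite('pics/b3.png',b[:,:,::-1])"
```

```text
7.6333 [[2.400e+00 1.000e-01 2.158e+02]] F mach 0.5 2.1 -0.7
```

View pics/b3.png

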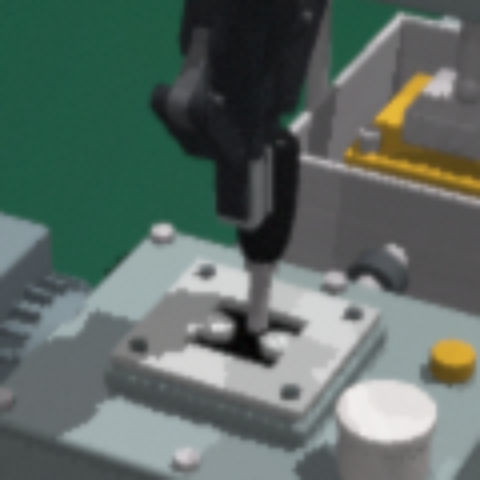

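The rod is just past the tongues, around (260,320), but not yet at the right wall. I'll keep pushing.

send_rows(targets=[{"gripper":1.0,"x":0.0,"y":0.2,"z":0.0,"ax":0.0,"ay":0.0,"az":0.0},{"gripper":1.0,"x":0.0,"y":0.15,"z":0.0,"ax":0.0,"ay":0.0,"az":0.0}])

```text
clock: 7.85
position: [576.9, 6.2, 215.8]
ee_rot: [0.991, -0.131, 0.0, -0.001]
contact_force: [2.5, 7.7, -2.8]
gripper_width: 0.0
grasp_force: 3.9
```

send_rows(targets=[{"gripper":1.0,"x":0.0,"y":0.15,"z":0.0,"ax":0.0,"ay":0.0,"az":0.0},{"gripper":1.0,"x":0.0,"y":0.1,"z":0.0,"ax":0.0,"ay":0.0,"az":0.0}])

```text
clock: 8.02
position: [577.0, 5.7, 215.8]
ee_rot: [0.991, -0.131, 0.001, -0.003]
contact_force: [1.2, 14.7, -2.9]
gripper_width: -0.1
grasp_force: 6.6
```

```bash
python3 st.py
```

```text
8.0167 [[  2.8  -2.7 215.8]] F mach -2.6 14.6 -2.9
```

The side force has risen to 14.6 N, so the lever is against the right lane wall. I'll back off and come round to the near side.

send_rows(targets=[{"gripper":1.0,"x":0.0,"y":-2.0,"z":0.0,"ax":0.0,"ay":0.0,"az":0.0},{"gripper":1.0,"x":0.0,"y":-2.5,"z":0.0,"ax":0.0,"ay":0.0,"az":0.0},{"gripper":1.0,"x":-2.0,"y":0.0,"z":0.0,"ax":0.0,"ay":0.0,"az":0.0},{"gripper":1.0,"x":-2.0,"y":0.0,"z":0.0,"ax":0.0,"ay":0.0,"az":0.0},{"gripper":1.0,"x":-2.0,"y":0.0,"z":0.0,"ax":0.0,"ay":0.0,"az":0.0}])

```text
clock: 8.43
position: [528.8, 61.4, 215.9]
ee_rot: [0.991, -0.131, -0.001, 0.001]
contact_force: [-1.0, 0.5, -0.1]
gripper_width: 0.0
grasp_force: 0.0
```

send_rows(targets=[{"gripper":1.0,"x":0.0,"y":2.0,"z":0.0,"ax":0.0,"ay":0.0,"az":0.0},{"gripper":1.0,"x":0.0,"y":2.0,"z":0.0,"ax":0.0,"ay":0.0,"az":0.0},{"gripper":1.0,"x":0.0,"y":2.0,"z":0.0,"ax":0.0,"ay":0.0,"az":0.0},{"gripper":1.0,"x":0.0,"y":0.5,"z":0.0,"ax":0.0,"ay":0.0,"az":0.0},{"gripper":1.0,"x":0.0,"y":0.0,"z":0.0,"ax":0.0,"ay":0.0,"az":0.0}])

```text
clock: 8.85
position: [512.3, -2.4, 216.6]
ee_rot: [0.991, -0.132, -0.0, 0.001]
contact_force: [0.7, 0.1, 0.4]
gripper_width: 0.0
grasp_force: 0.0
```

```bash
python3 st.py; python3 -c "
from h import *
where()
a,_=look('top');b,_=look('side')
a=cv2.resize(a[190:310,310:430],(400,400));b=cv2.resize(b[150:270,280:400],(400,400))
cv2.imwrite('pics/b4.png',np.hstack([a,b])[:,:,::-1])"
```

```text
8.85 [[-57.6 -27.4 216.6]] F mach 0.7 0.2 0.4
top select 0.000 shift 0.000 0 nan
side select -0.070 shift -0.083 607 12.27
  return _methods._mean(a, axis=axis, dtype=dtype,
  ret = ret.dtype.type(ret / rcount)
```

View pics/b4.png

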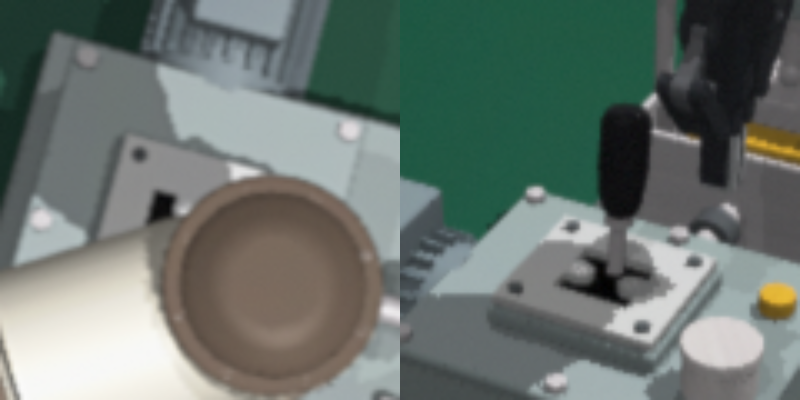

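The lever stands at the right lane in neutral, with the rod at about (617,260) in the crop. The fingers are on the near side and clear, so I'll push it far.

send_rows(targets=[{"gripper":1.0,"x":1.2,"y":0.0,"z":0.0,"ax":0.0,"ay":0.0,"az":0.0},{"gripper":1.0,"x":1.0,"y":0.0,"z":0.0,"ax":0.0,"ay":0.0,"az":0.0},{"gripper":1.0,"x":0.4,"y":0.0,"z":0.0,"ax":0.0,"ay":0.0,"az":0.0},{"gripper":1.0,"x":0.4,"y":0.0,"z":0.0,"ax":0.0,"ay":0.0,"az":0.0},{"gripper":1.0,"x":0.4,"y":0.0,"z":0.0,"ax":0.0,"ay":0.0,"az":0.0}])

```text
clock: 9.47
position: [546.2, -9.4, 216.0]
ee_rot: [0.991, -0.131, -0.0, 0.0]
contact_force: [0.4, 0.4, -0.4]
gripper_width: -0.1
grasp_force: 0.0
```

send_rows(targets=[{"gripper":1.0,"x":0.4,"y":0.0,"z":0.0,"ax":0.0,"ay":0.0,"az":0.0},{"gripper":1.0,"x":0.4,"y":0.0,"z":0.0,"ax":0.0,"ay":0.0,"az":0.0},{"gripper":1.0,"x":0.4,"y":0.0,"z":0.0,"ax":0.0,"ay":0.0,"az":0.0}])

```text
clock: 9.72
position: [555.8, -12.3, 216.2]
ee_rot: [0.991, -0.131, -0.002, -0.0]
contact_force: [-5.6, 4.4, 4.0]
gripper_width: -0.1
grasp_force: 3.4
```

```bash
python3 st.py
```

```text
9.7167 [[-13.  -25.6 216.2]] F mach -6.6 2.8 4.0
```

send_rows(targets=[{"gripper":1.0,"x":0.4,"y":0.0,"z":0.0,"ax":0.0,"ay":0.0,"az":0.0},{"gripper":1.0,"x":0.4,"y":0.0,"z":0.0,"ax":0.0,"ay":0.0,"az":0.0},{"gripper":1.0,"x":0.3,"y":0.0,"z":0.0,"ax":0.0,"ay":0.0,"az":0.0}])

```text
clock: 9.97
position: [566.4, -15.1, 216.0]
ee_rot: [0.991, -0.131, -0.002, -0.0]
contact_force: [-3.8, 3.8, 3.0]
gripper_width: -0.1
grasp_force: 3.1
```

```bash
python3 st.py; python3 -c "
from h import *
b,_=look('side');b=cv2.resize(b[150:270,280:400],(480,480))
cv2.imwrite('pics/b5.png',b[:,:,::-1])"
```

```text
9.9667 [[ -2.1 -25.6 216. ]] F mach -4.7 2.7 3.0
```

View pics/b5.png

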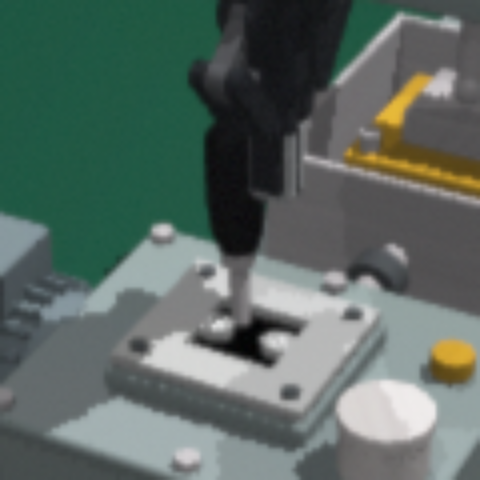

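The lever is going into the far right slot, with the rod at (240,300). I'll continue until the end stop.

send_rows(targets=[{"gripper":1.0,"x":0.3,"y":0.0,"z":0.0,"ax":0.0,"ay":0.0,"az":0.0},{"gripper":1.0,"x":0.3,"y":0.0,"z":0.0,"ax":0.0,"ay":0.0,"az":0.0}])

```text
clock: 10.18
position: [572.1, -16.6, 215.7]
ee_rot: [0.991, -0.131, -0.002, -0.0]
contact_force: [-5.4, 4.5, 0.5]
gripper_width: -0.4
grasp_force: 3.1
```

send_rows(targets=[{"gripper":1.0,"x":0.2,"y":0.0,"z":0.0,"ax":0.0,"ay":0.0,"az":0.0},{"gripper":1.0,"x":0.2,"y":0.0,"z":0.0,"ax":0.0,"ay":0.0,"az":0.0}])

```text
clock: 10.35
position: [575.3, -17.4, 215.3]
ee_rot: [0.991, -0.131, -0.003, -0.0]
contact_force: [-8.8, 5.9, 2.8]
gripper_width: 0.3
grasp_force: 5.2
```

```bash
python3 st.py
```

```text
10.35 [[  7.1 -25.5 215.3]] F mach -10.0 3.4 2.8
```

send_rows(targets=[{"gripper":1.0,"x":0.15,"y":0.0,"z":0.0,"ax":0.0,"ay":0.0,"az":0.0},{"gripper":1.0,"x":0.0,"y":0.0,"z":0.0,"ax":0.0,"ay":0.0,"az":0.0}])

```text
clock: 10.52
position: [575.7, -17.5, 215.2]
ee_rot: [0.991, -0.131, -0.005, -0.0]
contact_force: [-10.2, 6.2, 3.2]
gripper_width: 0.1
grasp_force: 5.5
```

send_rows(targets=[{"gripper":1.0,"x":0.1,"y":0.0,"z":0.0,"ax":0.0,"ay":0.0,"az":0.0},{"gripper":1.0,"x":0.0,"y":0.0,"z":0.0,"ax":0.0,"ay":0.0,"az":0.0}])

```text
clock: 10.68
position: [575.9, -17.6, 215.2]
ee_rot: [0.991, -0.131, -0.005, -0.0]
contact_force: [-10.9, 7.1, 4.6]
gripper_width: -0.2
grasp_force: 6.6
```

```bash
python3 st.py
```

```text
10.6833 [[  7.8 -25.6 215.2]] F mach -12.4 4.0 4.6
```

It is at the end stop: 12 N with almost no further motion. I'll retreat and check.

send_rows(targets=[{"gripper":1.0,"x":-1.5,"y":0.0,"z":0.0,"ax":0.0,"ay":0.0,"az":0.0},{"gripper":1.0,"x":-2.5,"y":0.0,"z":0.0,"ax":0.0,"ay":0.0,"az":0.0},{"gripper":1.0,"x":-2.5,"y":0.0,"z":-1.5,"ax":0.0,"ay":0.0,"az":0.0},{"gripper":1.0,"x":-2.5,"y":0.0,"z":-2.0,"ax":0.0,"ay":0.0,"az":0.0},{"gripper":1.0,"x":-2.0,"y":-2.0,"z":-2.0,"ax":0.0,"ay":0.0,"az":0.0}])

```text
clock: 11.1
position: [477.0, 27.5, 271.7]
ee_rot: [0.991, -0.132, -0.001, 0.001]
contact_force: [1.7, 0.5, 0.9]
gripper_width: -0.1
grasp_force: 0.0
```

send_rows(targets=[{"gripper":1.0,"x":0.0,"y":-3.0,"z":0.0,"ax":0.0,"ay":0.0,"az":0.0},{"gripper":1.0,"x":0.0,"y":-3.5,"z":0.0,"ax":0.0,"ay":0.0,"az":0.0},{"gripper":1.0,"x":0.0,"y":-3.5,"z":0.0,"ax":0.0,"ay":0.0,"az":0.0},{"gripper":1.0,"x":0.0,"y":-3.5,"z":0.0,"ax":0.0,"ay":0.0,"az":0.0},{"gripper":1.0,"x":0.0,"y":-3.5,"z":0.0,"ax":0.0,"ay":0.0,"az":0.0}])

```text
clock: 11.52
position: [523.8, 194.9, 271.9]
ee_rot: [0.991, -0.131, 0.001, -0.0]
contact_force: [0.4, -0.3, 0.3]
gripper_width: -0.0
grasp_force: 0.0
```

send_rows(targets=[{"gripper":1.0,"x":0.0,"y":-3.5,"z":0.0,"ax":0.0,"ay":0.0,"az":0.0},{"gripper":1.0,"x":0.0,"y":-3.0,"z":0.0,"ax":0.0,"ay":0.0,"az":0.0},{"gripper":1.0,"x":0.0,"y":-2.0,"z":0.0,"ax":0.0,"ay":0.0,"az":0.0},{"gripper":1.0,"x":0.0,"y":0.0,"z":0.0,"ax":0.0,"ay":0.0,"az":0.0},{"gripper":1.0,"x":0.0,"y":0.0,"z":0.0,"ax":0.0,"ay":0.0,"az":0.0}])

```text
clock: 11.93
position: [545.5, 276.2, 270.6]
ee_rot: [0.992, -0.13, -0.0, 0.0]
contact_force: [-0.8, -0.2, 0.6]
gripper_width: 0.2
grasp_force: 0.0
```

```bash
python3 st.py; python3 -c "
from h import *
where()
a,_=look('top');b,_=look('side')
a=cv2.resize(a[190:310,310:430],(400,400));b=cv2.resize(b[150:270,280:400],(400,400))
cv2.imwrite('pics/b6.png',np.hstack([a,b])[:,:,::-1])"
```

```text
11.9333 [[-97.7 250.4 270.6]] F mach -0.8 -0.4 0.6
top select -0.175 shift 0.195 275 1.74
side select 0.000 shift 0.000 0 nan
  return _methods._mean(a, axis=axis, dtype=dtype,
  ret = ret.dtype.type(ret / rcount)
```

View pics/b6.png

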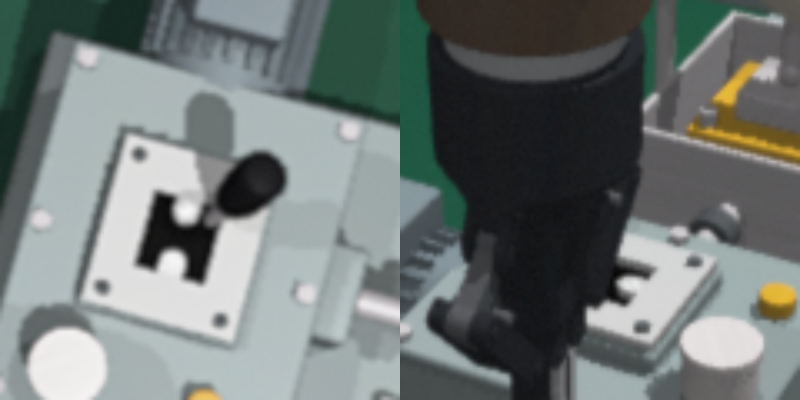

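The top picture shows the rod in the far right slot, with the grip at about (250,185) leaning far and right. The fit gives shift 0.195 and select -0.175. The tin is unmoved and the robot is clear.

```bash
python3 -c "
from bench import arm
print(arm.job_done())"
```

```text
the job is handed in; nothing more can be done
None
```

The lever was pushed to neutral, across to the right-hand lane and against the end stop of the far right slot (fitted shift 0.195 of 0.20 rad), and the job was handed in at about 12 s with the robot clear of everything.

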